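Unbolt the press-roller bay's gate and hold it ajar

ROBOT

A 7-joint arm with a two-finger parallel gripper is mounted at the origin on the work surface. World frame = base frame: x ahead of the robot, y to its left, z up, the work surface at z = 0. Lengths are in m, angles in rad, forces in N, time in s.
With the tool pointing down it reaches from about 0.425 to 1.025 m from the base axis. Payload 3.6 kg.
Tool frame: the origin (TCP) lies at the very end of the fingers, on their centre line; the grasp point (between the pads) lies ctrl.hold_point_z behind it (ctrl.hold_point_z is the distance from the TCP to the grasp point, in m); z points along the fingers, y is the line along which they close (so a half turn about z gives the same grasp; the last joint's range is limited). The gripper opens to 85 mm and grips with 20 to 120 N. Pads are 22 mm wide; open, the fingers measure 114 mm over their backs; the gripper's body (76 mm by 85 mm) begins 54 mm behind the grasp point. The pads swing forward as they close: fully open they stand 13 mm farther back than shut.
Start: joints at [-1.288, 0.591, 0.048, 1.609, -0.033, 0.943, -0.034], TCP at [0.267, 0.674, 0.205] pointing down, gripper open.
Joint ranges: [-2.69, 2.69], [-0.47, 2.24], [-1.27, 1.36], [0.19, 2.51], [-1.53, 4.68], [0.08, 2.07], [-3.09, 3.09]. Speed limits (rad/s): [2.57, 2.57, 3.14, 3.14, 3.14, 3.14, 3.14].

INTERFACE

Orientations are given as a unit quaternion [x, y, z, w].
In Python, from cell import ctrl gives the robot as it stands. The module is installed in compiled form; this text tells all that it offers.
- The arm moves only by the tool send_rows, never from a script. Its argument "deltas" is a list of rows, each a list of 2 entries, a list of its own where there are three numbers: the shift along the tool's x, y, z in m, then the turn about the tool's z in degrees. In form: [[[tx, ty, tz], spin], ...]. A call has exactly 8 rows; each row shifts and turns the commanded pose from where the row before left it, along the tool's axes as they then stand; what a row does not reach is not made up. A row lasts 1/8 s, in which the tool goes at most 62.5 mm and 10.7 degrees, less where a joint would pass 70% of its speed; a pose out of reach is approached as far as the arm can. A call with a gripper value outside its range is refused whole. "jaw" is the closure in counts, from 0 (fully open) to 255 (shut), set as the call begins (left out, the last holds). The fingers move at their own pace and stop on an object; "grip_force" is the grip in N (left out, the last holds). Time passes only in rows, so rows that do not move let the fingers close, or fill a call up. It gives the time, the measured TCP pose, the force, the opening and the grip force at its end, in the units of the state.
- ctrl.read_state(): the state, without advancing time (a new reading comes with each control period).
- ctrl.snapshot(name): name is "scene" or "top" or "wrist"; returns a dict with "image" (420x560x3 uint8, red, green, blue), "range_z" (420x560 float32, m along the optical axis (not along the pixel's ray), 0 where there is no reading), "fx", "fy", "cx", "cy" (pixels), "dist_coeffs" ([k1, k2, p1, p2, k3] as OpenCV has them; the pictures are not rectified), "R" (3x3) and "t" (3): a world point X has camera coordinates R X + t. Camera axes: x right, y down, z forward; pixel columns grow to the right and rows downward; lengths in m; the calibration is good to about 2 mm. A picture is of the moment at which its call begins.
- ctrl.close_job(): hands the job in; it is judged then, once.
The state is a dict: "clock": time; "joints": joint angles; "qvel": joint speeds; "tau": joint torques, N m; "eef_pos": TCP position; "ee_rot": TCP orientation; "wrist_force": force on the tool from outside, world axes, zero at the start; "moment": the same for the moment, N m; "width": finger opening in m; "grasp_force": force on a finger pad.
Only numpy, scipy, OpenCV 4.12 (cv2) and the standard library are available. Lean on these libraries where they do the work, as an engineer would, in place of code of your own. Each camera call takes 0.05 s, during which the arm holds its last target. There are 200 camera calls.

TASK

First swing the yellow-knobbed keeper bar on the gate's knife rack fully shut, past its detent, so the ink knives cannot fall out. Then take the red knob of the sagging barrel bolt, lift it over the keeper's bent lip while drawing the bolt fully back (do not wrench it against the keeper), and with that same knob pull the self-closing gate towards the robot until its bolt end stands about 80 mm open. Finish still holding the red knob, with the gate kept ajar, the bolt drawn and the bar shut; leave the ink can, the tape roll and the wrench where they are.

Things in the scene. Friction and masses are not known exactly. Their poses are not given: they have to be found in the camera images.
- bay: Guard bay (aluminium frame, clear panels, brown-red roller inside), 270 x 470 mm, 150 mm high. Origin at z = 0 under the middle of its gate line; +y along the shut gate from bolt end to hinge end, +x into the bay, -x out to the robot; yawed up to 0.25 rad. On its latch post (local y -196 mm): brass keeper, two cheeks 34 mm apart, 200 mm high, that hold the bolt's nose, and between them the lip.
- gate_hinge (a point): point on the gate's vertical hinge line, 150 mm above the bed (level of the gate's top)
- keeper_lip (a point): top centre of the keeper's bent-up brass lip (22 mm long along the bay's y, 167 mm above the bed). With the bolt sagging, its square nose hangs 7 mm lower than the lip's top, on the far (-y) side of it.
- gate (a joint): gate angle, rad: 0 shut (a stop), grows as its bolt end swings out towards the robot (clockwise from above). It reaches 350 mm from its hinge line: 0.23 rad is 80 mm at the bolt end. A closer spring pulls it shut (3 to 4 N at the red knob): it must be held open. It cannot open before the nose is out of the keeper.
- bolt_draw (a joint): how far the bolt is drawn, m: 0 fully shot, 0.060 fully back (its stop), growing along the gate from the keeper towards the gate hinge. The nose is wholly out of the keeper and past the lip from 0.050. It slides with about 1 to 2 N of friction and stays where left.
- bolt_lift (a joint): how far the bolt is lifted straight up in its worn guides, m: 0 sagging by its weight (about 0.35 kg), 0.014 at the top of the slack. The nose clears the lip from 0.007; below that it stops against the lip after about 4 mm of draw. Keep it lifted until drawn by 0.046, else it rests on the lip.
- bolt: Barrel bolt: 8 mm steel rod along the gate's top, 24 mm square nose, upright round red knob 16 mm across. Origin on the knob's axis at the grip height, 222 mm above the bed when sagging; knob from 27 mm below to 21 mm above it, a 22 mm wide foot below that. Guides 40 mm along the gate are 196 mm high. Axes as the gate's, y towards its hinge. Moves only with gate, draw and lift.
- keeper_bar (a joint): angle of the keeper bar, rad: 0 fully shut (a stop; bar along the gate before the knife handles), grows as its free end swings out towards the robot; starts open and stays where left. From about 0.17 to 0.09 rad it rides over a sprung detent nub (4 to 6 N at the knob), which then keeps it shut.
- bar_knob (a point): grip point on the upright yellow round knob at the keeper bar's free end: 16 mm across, reaching from 37 mm below to 19 mm above this point; the point is 218 mm above the bed. The bar itself is a 12 mm round steel rod, its top 181 mm above the bed; the knife handles behind it reach 190 mm.
- bar_pivot (a point): point on the keeper bar's vertical pivot line, at the level of bar_knob, 110 mm from it. When shut, the bar points from here along the bay's +y; opening turns it counter-clockwise seen from above.
- ink_can: bystander: red ink can, 72 mm across, 75 mm high, origin under its centre
- tape_roll: bystander: blue tape roll lying flat, 90 mm across, 25 mm high, origin under its centre
- wrench: bystander: steel wrench 160 mm long lying along its x, origin under its middle

How it is judged:
By the outcome, as a careful person would: the job done as asked, in the order asked, and still so for the second after the job is handed in, while the arm keeps its last pose, push and grip.
It also fails if it takes over 51 s, if anything falls off the work surface, if the arm or the gripper's body presses on something with over 40 N, if the wrist force passes 120 N, or if a joint passes its speed limit or range.

## Working session

There is one attempt and no reset: what is moved stays moved. The work goes in short steps, Python scripts to look and compute and a tool call to move; the robot and the scene stay as the last step left them, time stands still between calls to the robot, and variables do not carry over. Pictures are saved under pics/ and viewed, at most 10 in all, crops included, and the job is handed in when it is done.

Besides the shell and the picture viewer there is one more tool, called after "Emit:" in YAML: its name, and indented under it one key for each argument. send_rows: Moves the arm, as the interface text tells. Its arguments: {"type":"object","properties":{"deltas":{"type":"array","items":{"type":"array"}},"jaw":{"type":"number"},"grip_force":{"type":"number"}},"required":["deltas"]}

```bash
mkdir -p pics
python3 - <<'E'
from cell import ctrl
import cv2,numpy as np
s=ctrl.read_state()
for k,v in s.items(): print(k,np.round(v,4))
print(ctrl.hold_point_z)
for n in("scene","top"):
    d=ctrl.snapshot(n); cv2.imwrite(f"pics/{n}0.png",d["image"][:,:,::-1]); np.savez(f"{n}0.npz",**d)
    print(n,d["fx"],d["fy"],d["cx"],d["cy"],d["dist_coeffs"],np.round(d["R"],3).tolist(),d["t"])
E
```

```text
clock 0.0
joints [-1.2875  0.5921  0.0483  1.6099 -0.0333  0.9427 -0.0337]
qvel [ 0.0015  0.001  -0.0016 -0.001  -0.0008  0.0004 -0.    ]
tau [-1.00000e-04 -5.48691e+01  1.54560e+00 -1.98129e+01  9.20000e-03
  8.50000e-03  0.00000e+00]
eef_pos [0.2664 0.6733 0.2039]
ee_rot [ 1.872e-01  9.823e-01 -1.100e-03 -1.000e-04]
wrist_force [ 0.141  -0.0886  0.5914]
moment [ 0.0343 -0.0221 -0.0339]
grasp_force 0.0
width 0.0853
0.0187
scene 459.56963133135093 459.56963133135093 279.03362044502825 215.37013047183444 [-0.12678965  0.          0.          0.          0.        ] [[-0.246, 0.969, -0.008], [0.828, 0.205, -0.521], [-0.504, -0.135, -0.853]] [ 0.13332117 -0.36696515  1.52308701]
top 478.39710956530706 478.39710956530706 279.9278338856866 199.4363077801729 [-0.0695987  0.         0.         0.         0.       ] [[-0.045, -0.999, -0.006], [-0.975, 0.046, -0.216], [0.216, -0.004, -0.976]] [0.02856782 0.58046969 1.16669727]
```

View pics/scene0.png

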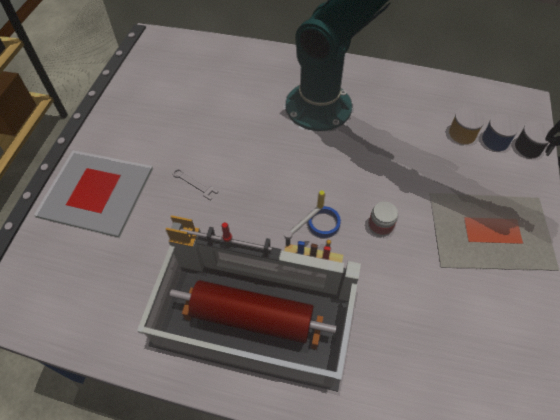

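View pics/top0.png

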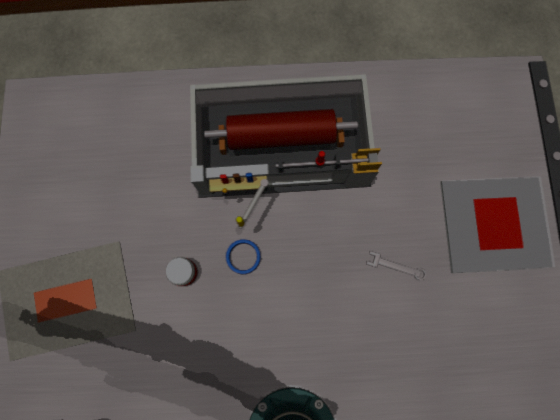

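The scene view shows the yellow knob at (321,200), the red knob at (226,232) and the keeper at (182,232). In the top view they are at (240,220), (321,158) and (367,160), with the bar pivot near (267,183). Next I'll measure.

```bash
cat > h.py <<'E'
import numpy as np,cv2
def K(d): return np.array([[d["fx"],0,d["cx"]],[0,d["fy"],d["cy"]],[0,0,1.]])
def ray(d,uv):
    n=cv2.undistortPoints(np.array(uv,float).reshape(-1,1,2),K(d),d["dist_coeffs"])[:,0]
    return -d["R"].T@d["t"],np.c_[n,np.ones(len(n))]@d["R"]
def onz(d,uv,z):
    c,r=ray(d,uv); return c+r*((z-c[2])/r[:,2])[:,None]
def cloud(d,m):
    v,u=np.nonzero(m&(d["range_z"]>0)); c,r=ray(d,np.c_[u,v]); return c+r*d["range_z"][v,u][:,None]
def tri(ds,uvs):
    A=np.zeros((3,3));b=np.zeros(3)
    for d,uv in zip(ds,uvs):
        c,r=ray(d,[uv]); r=r[0]/np.linalg.norm(r[0]); P=np.eye(3)-np.outer(r,r);A+=P;b+=P@c
    return np.linalg.solve(A,b)
def mask(d,col,box):
    h=cv2.cvtColor(d["image"],cv2.COLOR_RGB2HSV).astype(int);H,S,V=h[...,0],h[...,1],h[...,2]
    m=((H<8)|(H>172)) if col=="red" else (H>20)&(H<36)
    m=m&(S>130)&(V>60); k=np.zeros_like(m);x0,x1,y0,y1=box;k[y0:y1,x0:x1]=1;return m&k
E
python3 - <<'E'
from h import *
S=dict(np.load("scene0.npz"));T=dict(np.load("top0.npz"))
for col,bs,bt in(("red",(215,238,218,245),(312,330,148,168)),("yellow",(312,330,186,212),(232,248,212,228))):
    uv=[]
    for d,b in((S,bs),(T,bt)):
        m=mask(d,col,b);v,u=np.nonzero(m);uv.append((u.mean(),v.mean()));p=cloud(d,m)
        print(col,len(u),uv[-1],u.min(),u.max(),v.min(),v.max(),"cloud med",np.round(np.median(p,0),4),np.round(p.min(0),3),np.round(p.max(0),3))
        pt=p[p[:,2]>np.percentile(p[:,2],97)-.012]; print("  top pts",np.round(pt.mean(0),4),len(pt))
    print(" tri",tri((S,T),uv).round(4))
big=cv2.resize(T["image"][130:235,185:390],None,fx=3.9,fy=3.9,interpolation=cv2.INTER_CUBIC);cv2.imwrite("pics/tz.png",big[:,:,::-1])
# clouds of high points by height
pc=cloud(T,np.ones((420,560),bool))
for lo,hi in((.192,.206),):
    pass
# knife-rack and gate line: bay top rim points
E
```

```text
red 71 (np.float64(226.09859154929578), np.float64(232.1267605633803)) 222 230 223 240 cloud med [ 0.6486 -0.0931  0.2068] [ 0.639 -0.103  0.188] [ 0.654 -0.087  0.246]
  top pts [ 0.6453 -0.0949  0.242 ] 28
red 60 (np.float64(320.18333333333334), np.float64(157.18333333333334)) 315 325 151 164 cloud med [ 0.64   -0.0939  0.2404] [ 0.632 -0.128  0.006] [ 0.723 -0.084  0.248]
  top pts [ 0.6419 -0.0948  0.2434] 32
 tri [ 0.6442 -0.0951  0.2097]
yellow 21 (np.float64(321.3333333333333), np.float64(194.1904761904762)) 319 323 191 206 cloud med [0.5068 0.0935 0.2351] [0.501 0.088 0.188] [0.511 0.098 0.239]
  top pts [0.506  0.0931 0.2353] 19
yellow 36 (np.float64(238.88888888888889), np.float64(219.55555555555554)) 236 242 217 223 cloud med [0.5022 0.0939 0.2369] [0.496 0.088 0.23 ] [0.509 0.1   0.243]
  top pts [0.5021 0.094  0.2365] 36
 tri [0.5038 0.094  0.2276]
```

View pics/tz.png

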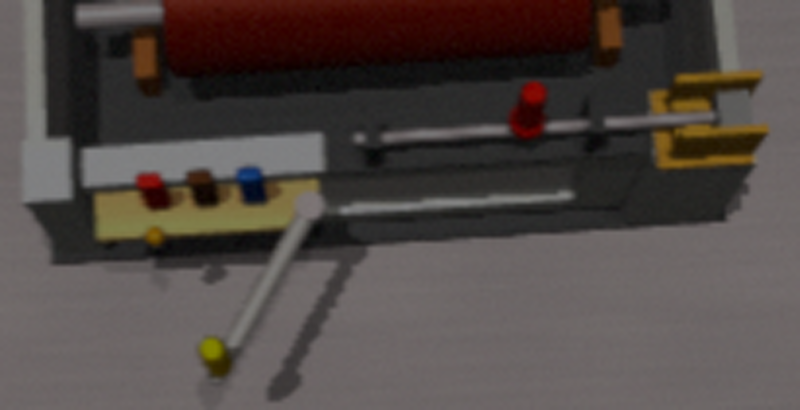

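Crop: bar pivot hub at crop (310,205), yellow knob top at (211,350), rod from (385,137) to (690,119), and the red knob top at (533,95).

Run:
```python
from h import *
from scipy.spatial.transform import Rotation as Ro
T=dict(np.load("top0.npz"))
f=lambda x,y,z:onz(T,[(x/3.9+185-.37,y/3.9+130-.37)],z)[0]
a,b=f(385,137,.176),f(690,119,.176);print("rod",a,b)
d=(a-b)[:2];d/=np.linalg.norm(d);yaw=np.arctan2(-d[0],d[1]);print("gate dir",d,"yaw",yaw)
# bay rim left/right front: white panel top edge
p,q=f(85,150,.2),f(323,134,.2);e=(p-q)[:2];print("rack yaw",np.arctan2(-e[0],e[1]))
for z in(.181,.19):print("pivot",z,f(310,205,z))
yk=np.array([.503,.094]);pv=f(310,205,.185)[:2]
w=yk-pv;print("len",np.linalg.norm(w),"angle from gate dir",np.arctan2(d[0]*w[1]-d[1]*w[0],d@w))
from cell import ctrl
R=Ro.from_quat(ctrl.read_state()["ee_rot"]).as_matrix();print("tool axes",R.round(3).tolist())
# yellow knob / red knob at top via top-cam circle
print("red top",f(533,93,.243),"yel top",f(211,349,.237))
c=cloud(T,np.ones((420,560),bool));
for n,(x0,x1,y0,y1) in {"rod":(284,355,155,170)}.items():
    m=np.zeros((420,560),bool);m[y0:y1,x0:x1]=1;p=cloud(T,m);p=p[(p[:,2]>.168)&(p[:,2]<.185)];print(len(p));k=np.polyfit(p[:,1],p[:,0],1);print("rod fit dx/dy",k,np.arctan(-k[0]))
```

```text
rod [ 0.63997976 -0.00968235  0.176     ] [ 0.64279176 -0.19600161  0.176     ]
gate dir [-0.0150907   0.99988613] yaw 0.01509127504176137
rack yaw 0.021721883308872605
pivot 0.181 [0.59816754 0.03733983 0.181     ]
pivot 0.19 [0.5958151  0.03708438 0.19      ]
len 0.10991909220849556 angle from gate dir 1.0129413251167037
tool axes [[-0.93, 0.368, -0.001], [0.368, 0.93, -0.002], [-0.0, -0.002, -1.0]]
red top [ 0.64227102 -0.09471201  0.243     ] yel top [0.50297705 0.09432406 0.237     ]
208
rod fit dx/dy [-0.01632089  0.639598  ] 0.016319444034562366
```

Emit:
send_rows:
  deltas:
    - [[0, 0, -0.02], -7.5]
    - [[0, 0, -0.02], -7.5]
    - [[0, 0, -0.02], -7.5]
    - [[-0.019, -0.0485, 0], 0]
    - [[-0.019, -0.0485, 0], 0]
    - [[-0.019, -0.0485, 0], 0]
    - [[-0.019, -0.0485, 0], 0]
    - [[-0.019, -0.0485, 0], 0]
  jaw: 0
  grip_force: 50

```text
clock: 1.1
eef_pos: [0.366, 0.4312, 0.2648]
ee_rot: [-0.008, 1.0, -0.0, -0.0]
wrist_force: [0.1, 0.0, -0.1]
width: 0.0857
grasp_force: 0.0
```

```bash
cat >> h.py <<'E'
def go(x,y,z):
    from cell import ctrl
    from scipy.spatial.transform import Rotation as Ro
    s=ctrl.read_state();R=Ro.from_quat(s["ee_rot"]).as_matrix()
    print("t",round(s["clock"],2),"pos",s["eef_pos"].round(4) if hasattr(s["eef_pos"],"round") else s["eef_pos"],"tooly deg",np.degrees(np.arctan2(R[1,1],R[0,1])).round(2),"F",np.round(s["wrist_force"],1),"w",np.round(s["width"],4),"g",s["grasp_force"])
    print("delta tool",(R.T@(np.array([x,y,z])-s["eef_pos"])).round(4))
E
python3 -c "
from h import *
go(.503,.094,.265)"
```

```text
t 1.1 pos [0.366  0.4312 0.2648] tooly deg 90.91 F [ 0.1  0.  -0.1] w 0.0857 g 0.0
delta tool [-1.316e-01 -3.393e-01 -1.000e-04]
```

Emit:
send_rows:
  deltas:
    - [[-0.0188, -0.0485, 0], 0]
    - [[-0.0188, -0.0485, 0], 0]
    - [[-0.0188, -0.0485, 0], 0]
    - [[-0.0188, -0.0485, 0], 0]
    - [[-0.0188, -0.0485, 0], 0]
    - [[-0.0188, -0.0485, 0], 0]
    - [[-0.0188, -0.0485, 0], 0]
    - [[0, 0, 0], 0]

```text
clock: 2.1
eef_pos: [0.5037, 0.0905, 0.265]
ee_rot: [-0.003, 1.0, -0.001, 0.0]
wrist_force: [-0.5, 0.5, 0.3]
width: 0.0855
grasp_force: 0.0
```

Run:
```python
from h import *
from cell import ctrl
go(.503,.094,.205)
d=ctrl.snapshot("wrist");cv2.imwrite("pics/w1.png",d["image"][:,:,::-1]);np.savez("w1.npz",**d)
for n,p in(("yk",(.503,.094,.237)),("rk",(.6425,-.095,.243))):
    print(n,cv2.projectPoints(np.array([p]),cv2.Rodrigues(d["R"])[0],d["t"],K(d),d["dist_coeffs"])[0].ravel())
```

```text
t 2.1 pos [0.5037 0.0905 0.265 ] tooly deg 90.38 F [-0.5  0.5  0.3] w 0.0855 g 0.0
delta tool [0.0006 0.0036 0.06  ]
yk [283.63846066 226.43866655]
rk [ 60.33847015 376.81252781]
```

View pics/w1.png

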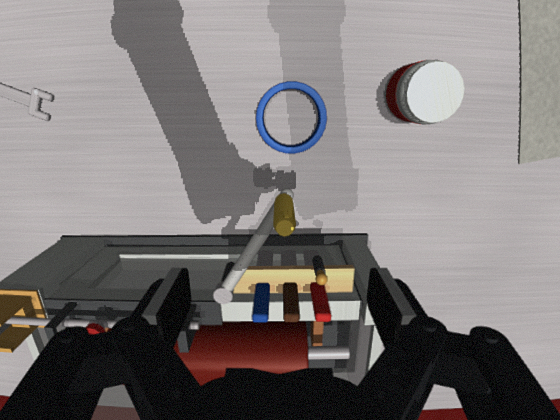

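The wrist view shows the yellow knob top at about (284,228). The projection gave (284,226), so the estimate holds. Descending and gripping.

Emit:
send_rows:
  deltas:
    - [[0.0005, 0.0035, 0.02], 0]
    - [[0, 0, 0.02], 0]
    - [[0, 0, 0.02], 0]
    - [[0, 0, 0], 0]
    - [[0, 0, 0], 0]
    - [[0, 0, 0], 0]
    - [[0, 0, 0], 0]
    - [[0, 0, 0], 0]

```text
clock: 3.15
eef_pos: [0.5022, 0.0994, 0.2055]
ee_rot: [-0.008, 1.0, 0.0, 0.0]
wrist_force: [1.0, 0.2, 0.2]
width: 0.0858
grasp_force: 0.0
```

Emit:
send_rows:
  deltas:
    - [[0, 0, 0], 0]
    - [[0, 0, 0], 0]
    - [[0, 0, 0], 0]
    - [[0, 0, 0], 0]
    - [[0, 0, 0], 0]
    - [[0, 0, 0], 0]
    - [[0, 0, 0], 0]
    - [[0, 0, 0], 0]
  jaw: 255
  grip_force: 50

```text
clock: 4.15
eef_pos: [0.5024, 0.0992, 0.2052]
ee_rot: [-0.008, 1.0, -0.0, 0.0]
wrist_force: [0.1, -0.6, 0.6]
width: 0.0106
grasp_force: 46.6
```

Run:
```python
from h import *
go(.595,.147,.205)
P=np.array([.597,.037])
for a in np.arange(1.0,-.05,-.1): 
    a=max(a,0)+.018; print(round(a-.018,2),(P+.11*np.array([-np.sin(a),np.cos(a)])).round(4))
```

```text
t 4.15 pos [0.5024 0.0992 0.2052] tooly deg 90.91 F [ 0.1 -0.6  0.6] w 0.0106 g 46.553934268835064
delta tool [-0.0934  0.0463  0.0003]
1.0 [0.5034 0.0948]
0.9 [0.5096 0.1038]
0.8 [0.5167 0.1122]
0.7 [0.5246 0.1198]
0.6 [0.5333 0.1267]
0.5 [0.5425 0.1326]
0.4 [0.5523 0.1375]
0.3 [0.5626 0.1415]
0.2 [0.5732 0.1444]
0.1 [0.5841 0.1462]
0.0 [0.595 0.147]
```

Run:
```python
from h import *
from cell import ctrl
d=ctrl.snapshot("wrist");c=cv2.resize(d["image"][150:350,160:420],None,fx=3,fy=3);cv2.imwrite("pics/w2.png",c[:,:,::-1])
go(.5024,.0992,.205)
```

```text
t 4.2 pos [0.5024 0.0992 0.2052] tooly deg 90.91 F [ 0.8 -0.2  0.8] w 0.0112 g 46.563126052496955
delta tool [-0.     -0.      0.0002]
```

View pics/w2.png

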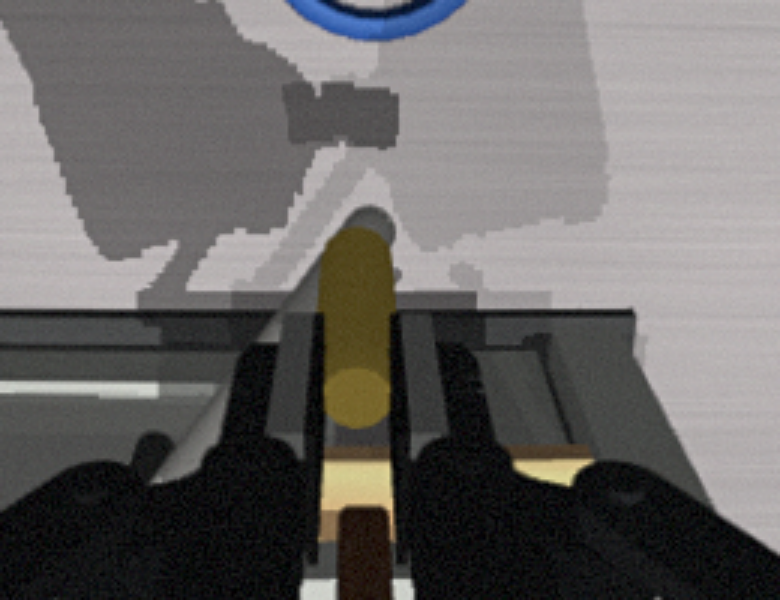

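The crop shows the yellow knob (top at crop (357,397)) held between both pads. Next I swing it along the arc, stopping short of the detent.

Emit:
send_rows:
  deltas:
    - [[-0.0107, 0.0086, 0], 0]
    - [[-0.0077, 0.0079, 0], 0]
    - [[-0.0085, 0.0072, 0], 0]
    - [[-0.009, 0.0062, 0], 0]
    - [[-0.0096, 0.0052, 0], 0]
    - [[-0.0101, 0.0043, 0], 0]
    - [[-0.0105, 0.0033, 0], 0]
    - [[0, 0, 0], 0]

```text
clock: 5.2
eef_pos: [0.5688, 0.1443, 0.2061]
ee_rot: [-0.008, 1.0, 0.001, 0.001]
wrist_force: [-1.5, 0.6, 7.2]
width: 0.0102
grasp_force: 47.7
```

Run:
```python
from h import *
from cell import ctrl
go(.595,.147,.205)
T=ctrl.snapshot("top")
```

```text
t 5.2 pos [0.5688 0.1443 0.2061] tooly deg 90.89 F [-1.5  0.6  7.2] w 0.0102 g 47.69771755860347
delta tool [-0.0262  0.0022  0.0012]
```

Emit:
send_rows:
  deltas:
    - [[-0.005, 0.0009, -0.001], 0]
    - [[-0.005, 0.0007, 0], 0]
    - [[-0.005, 0.0006, 0], 0]
    - [[-0.005, 0.0004, 0], 0]
    - [[-0.005, 0.0002, 0], 0]
    - [[-0.003, 0, 0], 0]
    - [[0, 0, 0], 0]
    - [[0, 0, 0], 0]

```text
clock: 6.25
eef_pos: [0.5957, 0.1478, 0.2066]
ee_rot: [-0.008, 1.0, 0.001, 0.0]
wrist_force: [-0.9, 0.9, 4.6]
width: 0.0098
grasp_force: 47.2
```

Run:
```python
from h import *
go(.595,.147,.205)
```

```text
t 6.25 pos [0.5957 0.1478 0.2066] tooly deg 90.92 F [-0.9  0.9  4.6] w 0.0098 g 47.246940003242344
delta tool [ 0.0008 -0.0008  0.0016]
```

Emit:
send_rows:
  deltas:
    - [[-0.002, 0, 0], 0]
    - [[-0.002, 0, 0], 0]
    - [[-0.001, 0, 0], 0]
    - [[-0.001, 0, 0], 0]
    - [[0, 0, 0], 0]
    - [[0, 0, 0], 0]
    - [[0, 0, 0], 0]
    - [[0, 0, 0], 0]

```text
clock: 7.25
eef_pos: [0.596, 0.1478, 0.2064]
ee_rot: [-0.009, 1.0, 0.0, -0.006]
wrist_force: [-11.4, 0.2, 14.6]
width: 0.0101
grasp_force: 49.0
```

Run:
```python
from h import *
from cell import ctrl
go(.595,.147,.205)
T=ctrl.snapshot("top");np.savez("top1.npz",**T)
c=cv2.resize(T["image"][130:235,185:390],None,fx=3.9,fy=3.9,interpolation=cv2.INTER_CUBIC);cv2.imwrite("pics/t1.png",c[:,:,::-1])
```

```text
t 7.25 pos [0.596  0.1478 0.2064] tooly deg 90.98 F [-11.4   0.2  14.6] w 0.0101 g 48.984696872066706
delta tool [ 0.001  -0.0007  0.0014]
```

View pics/t1.png

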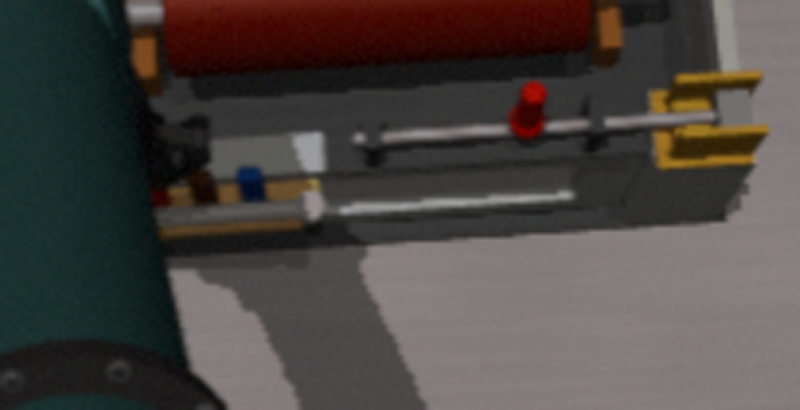

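The crop shows the bar lying along the gate in front of the knives, and I felt the stop (11 N). Releasing and moving over the red knob.

Emit:
send_rows:
  deltas:
    - [[0.005, 0, 0], 0]
    - [[0, 0, 0], 0]
    - [[0, 0, 0], 0]
    - [[0, 0, 0], 0]
    - [[0, 0, -0.015], 0]
    - [[0, 0, -0.025], 0]
    - [[0, 0, -0.025], 0]
    - [[0, 0, 0], 0]
  jaw: 0

```text
clock: 8.3
eef_pos: [0.5985, 0.1467, 0.2743]
ee_rot: [-0.008, 1.0, 0.001, 0.003]
wrist_force: [0.7, 0.1, 0.0]
width: 0.0852
grasp_force: 0.0
```

Emit:
send_rows:
  deltas:
    - [[-0.0065, -0.04, 0], 0]
    - [[-0.0065, -0.04, 0], 0]
    - [[-0.0065, -0.04, 0], 0]
    - [[-0.0065, -0.04, 0], 0]
    - [[-0.0065, -0.04, 0], 0]
    - [[-0.0065, -0.04, 0], 0]
    - [[0, 0, 0], 0]
    - [[0, 0, 0], 0]

```text
clock: 9.3
eef_pos: [0.6388, -0.0922, 0.2705]
ee_rot: [-0.008, 1.0, 0.001, -0.001]
wrist_force: [0.5, 1.3, 0.3]
width: 0.0855
grasp_force: 0.0
```

Run:
```python
from h import *
from cell import ctrl
go(.6425,-.095,.205)
d=ctrl.snapshot("wrist");cv2.imwrite("pics/w3.png",d["image"][:,:,::-1])
for n,p in(("yk",(.5955,.147,.237)),("rk",(.6425,-.095,.243)),("hub",(.597,.037,.185))):
    print(n,cv2.projectPoints(np.array([p]),cv2.Rodrigues(d["R"])[0],d["t"],K(d),d["dist_coeffs"])[0].ravel().round(1))
m=mask(d,"red",(200,360,150,330));v,u=np.nonzero(m);p=cloud(d,m);p=p[p[:,2]>.195];print(len(p),p.min(0),p.max(0),np.median(p,0))
q=p[p[:,2]>.238];print("top",len(q),q.mean(0),(q.min(0)+q.max(0))/2)
```

```text
t 9.3 pos [ 0.6388 -0.0922  0.2705] tooly deg 90.93 F [0.5 1.3 0.3] w 0.0855 g 0.0
delta tool [-0.0037 -0.003   0.0655]
yk [609.4 171.9]
rk [274.1 232.6]
hub [436.2 155. ]
784 [ 0.63468132 -0.10300927  0.19506981] [ 0.65069035 -0.08661013  0.24440517] [ 0.63799697 -0.09498752  0.23823459]
top 396 [ 0.64161053 -0.09500911  0.24173839] [ 0.64274173 -0.09510387  0.24120388]
```

View pics/w3.png

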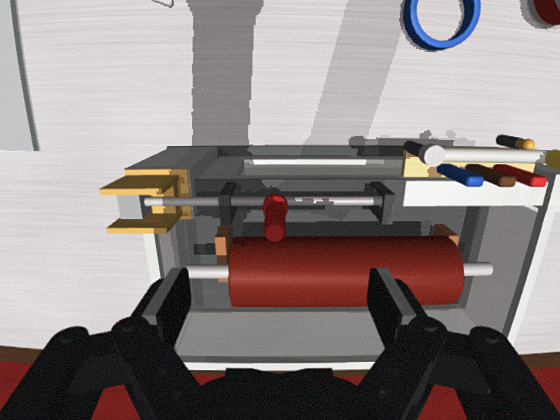

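Wrist view: the red knob top is at (274,232), as projected, and the bar is still shut, with the yellow knob at (550,158). Descending and gripping the red knob.

Emit:
send_rows:
  deltas:
    - [[-0.0037, -0.0025, 0.02], 0]
    - [[0, 0, 0.02], 0]
    - [[0, 0, 0.02], 0]
    - [[0, 0, 0.0055], 0]
    - [[0, 0, 0], 0]
    - [[0, 0, 0], 0]
    - [[0, 0, 0], 0]
    - [[0, 0, 0], 0]

```text
clock: 10.35
eef_pos: [0.6433, -0.0955, 0.2062]
ee_rot: [-0.008, 1.0, -0.0, 0.001]
wrist_force: [-0.0, 0.0, -0.3]
width: 0.0853
grasp_force: 0.0
```

```bash
python3 -c "
from h import *
go(.6427,-.095,.204)"
```

```text
t 10.35 pos [ 0.6433 -0.0955  0.2062] tooly deg 90.91 F [-0.   0.  -0.3] w 0.0853 g 0.0
delta tool [0.0006 0.0005 0.0022]
```

Emit:
send_rows:
  deltas:
    - [[0, 0, 0.001], 0]
    - [[0, 0, 0], 0]
    - [[0, 0, 0], 0]
    - [[0, 0, 0], 0]
    - [[0, 0, 0], 0]
    - [[0, 0, 0], 0]
    - [[0, 0, 0], 0]
    - [[0, 0, 0], 0]
  jaw: 255
  grip_force: 60

```text
clock: 11.35
eef_pos: [0.643, -0.0954, 0.2048]
ee_rot: [-0.008, 1.0, 0.0, 0.0]
wrist_force: [-1.5, 0.1, 3.4]
width: 0.0128
grasp_force: 58.7
```

Emit:
send_rows:
  deltas:
    - [[0, 0, -0.002], 0]
    - [[0, 0, -0.003], 0]
    - [[0, 0, -0.003], 0]
    - [[0, 0, -0.002], 0]
    - [[0, 0, -0.001], 0]
    - [[0, 0, 0], 0]
    - [[0, 0, 0], 0]
    - [[0, 0, 0], 0]

```text
clock: 12.35
eef_pos: [0.6429, -0.0954, 0.2156]
ee_rot: [-0.008, 1.0, 0.0, -0.0]
wrist_force: [1.1, 0.8, -3.6]
width: 0.0129
grasp_force: 58.6
```

Run:
```python
from h import *
from cell import ctrl
go(.6427,-.035,.216)
d=ctrl.snapshot("scene");
m=mask(d,"red",(210,240,212,246));p=cloud(d,m);print(len(p),np.sort(p[:,2])[-5:].round(4),p.mean(0))
```

```text
t 12.35 pos [ 0.6429 -0.0954  0.2156] tooly deg 90.92 F [ 1.1  0.8 -3.6] w 0.0129 g 58.61319048242876
delta tool [-0.0008  0.0604 -0.0004]
84 [0.254  0.2543 0.2548 0.256  0.2576] [ 0.64948957 -0.09495704  0.22279295]
```

Lifted about 11 mm, with the bolt's weight felt (3.6 N). Now drawing.

Emit:
send_rows:
  deltas:
    - [[0, 0.004, 0], 0]
    - [[0, 0.008, 0], 0]
    - [[0, 0.01, 0], 0]
    - [[0, 0.01, 0], 0]
    - [[0, 0.01, 0], 0]
    - [[0, 0.009, 0], 0]
    - [[0, 0.006, 0], 0]
    - [[0, 0, 0], 0]

```text
clock: 13.4
eef_pos: [0.6418, -0.0366, 0.2155]
ee_rot: [-0.009, 1.0, 0.001, -0.0]
wrist_force: [0.1, 0.5, -4.0]
width: 0.0122
grasp_force: 58.7
```

Emit:
send_rows:
  deltas:
    - [[0, 0.002, 0], 0]
    - [[0, 0.001, 0], 0]
    - [[0, 0.001, 0], 0]
    - [[0, 0.001, 0], 0]
    - [[0, 0, 0], 0]
    - [[0, 0, 0], 0]
    - [[0, 0, 0], 0]
    - [[0, 0, 0], 0]

```text
clock: 14.4
eef_pos: [0.6419, -0.0364, 0.2157]
ee_rot: [-0.007, 1.0, -0.002, 0.0]
wrist_force: [0.5, -5.2, -3.2]
width: 0.0126
grasp_force: 58.7
```

Run:
```python
from h import *
from cell import ctrl
go(.6427,-.035,.216)
d=ctrl.snapshot("scene");np.savez("scene2.npz",**d)
c=cv2.resize(d["image"][190:300,150:360],None,fx=3.8,fy=3.8,interpolation=cv2.INTER_CUBIC);cv2.imwrite("pics/s2.png",c[:,:,::-1])
```

```text
t 14.4 pos [ 0.6419 -0.0364  0.2157] tooly deg 90.8 F [ 0.5 -5.2 -3.2] w 0.0126 g 58.6791960567939
delta tool [-0.0009  0.0014 -0.0003]
```

View pics/s2.png

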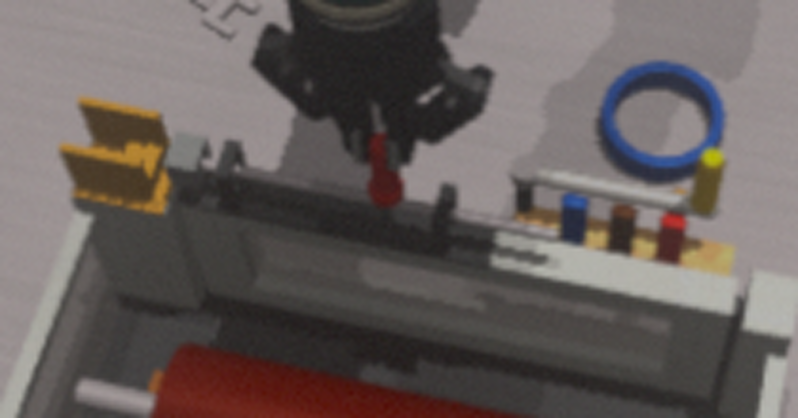

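The bolt is fully drawn against its stop, with the nose at crop (188,150), clear of the keeper. The bar is shut, and the gate/post gap on the hinge side is at crop (742,283). Computing the opening arc.

Run:
```python
from h import *
d=dict(np.load("scene2.npz"))
f=lambda x,y,z:onz(d,[(x/3.8+150-.37,y/3.8+190-.37)],z)[0].round(4)
print("hinge-side gap",f(742,283,.15),f(748,275,.15),"bolt end gap",f(205,215,.15))
yaw=.018
for H in(np.array([.6375,.175]),):
  k=np.array([.6419,-.0364]);prev=k
  for t in np.linspace(0,.23,12)[1:]:
    c,s=np.cos(t),np.sin(t);w=k-H;p=H+np.array([c*w[0]+s*w[1],-s*w[0]+c*w[1]]);print(t.round(3),p.round(4),(p-prev).round(4));prev=p
```

```text
hinge-side gap [0.6285 0.1795 0.15  ] [0.6223 0.1822 0.15  ] bolt end gap [ 0.6632 -0.1521  0.15  ]
0.021 [ 0.6375 -0.0364] [-0.0044 -0.    ]
0.042 [ 0.6331 -0.0364] [-0.0044  0.    ]
0.063 [ 0.6286 -0.0363] [-0.0044  0.0001]
0.084 [ 0.6242 -0.036 ] [-0.0044  0.0002]
0.105 [ 0.6198 -0.0357] [-0.0044  0.0003]
0.125 [ 0.6154 -0.0353] [-0.0044  0.0004]
0.146 [ 0.611  -0.0348] [-0.0044  0.0005]
0.167 [ 0.6066 -0.0342] [-0.0044  0.0006]
0.188 [ 0.6023 -0.0335] [-0.0044  0.0007]
0.209 [ 0.5979 -0.0327] [-0.0044  0.0008]
0.23 [ 0.5936 -0.0318] [-0.0043  0.0009]
```

Emit:
send_rows:
  deltas:
    - [[0.002, -0.003, 0], 0]
    - [[0.0045, 0, 0], 1.2]
    - [[0.0045, 0, 0], 1.2]
    - [[0.0045, 0, 0], 1.2]
    - [[0.0045, 0, 0], 1.2]
    - [[0.0045, 0, 0], 1.2]
    - [[0.0045, 0, 0], 1.2]
    - [[0, 0, 0], 0]

```text
clock: 15.45
eef_pos: [0.6124, -0.0351, 0.2155]
ee_rot: [0.055, 0.998, 0.0, -0.0]
wrist_force: [3.5, -1.5, -2.9]
width: 0.0129
grasp_force: 58.7
```

```bash
python3 -c "
from h import *
go(.5936,-.0318,.216)"
```

```text
t 15.45 pos [ 0.6124 -0.0351  0.2155] tooly deg 83.71 F [ 3.5 -1.5 -2.9] w 0.0129 g 58.74510361313696
delta tool [ 0.019   0.0012 -0.0005]
```

Emit:
send_rows:
  deltas:
    - [[0.0047, 0, 0], 1.5]
    - [[0.0047, 0, 0], 1.5]
    - [[0.0047, 0, 0], 1.5]
    - [[0.0047, 0, 0], 1.5]
    - [[0, 0, 0], 0]
    - [[0, 0, 0], 0]
    - [[0, 0, 0], 0]
    - [[0, 0, 0], 0]

```text
clock: 16.45
eef_pos: [0.5946, -0.0326, 0.2155]
ee_rot: [0.107, 0.994, 0.0, -0.0]
wrist_force: [2.7, 0.7, -3.6]
width: 0.0131
grasp_force: 58.8
```

Run:
```python
from h import *
from cell import ctrl
go(.5936,-.0318,.216)
T=ctrl.snapshot("scene");np.savez("s3.npz",**T)
c=cv2.resize(T["image"][170:310,130:370],None,fx=3.3,fy=3.3,interpolation=cv2.INTER_CUBIC);cv2.imwrite("pics/s3.png",c[:,:,::-1])
```

```text
t 16.45 pos [ 0.5946 -0.0326  0.2155] tooly deg 77.72 F [ 2.7  0.7 -3.6] w 0.0131 g 58.76122625793869
delta tool [ 0.0011  0.0006 -0.0005]
```

View pics/s3.png

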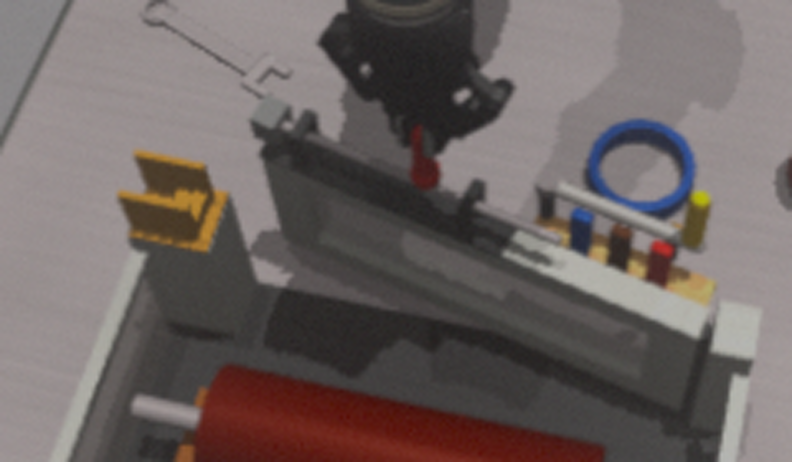

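The crop shows the gate ajar: nose at crop (270,115), red knob held, bar shut in front of the knives, bystanders untouched. One small final trim, then hand in.

Emit:
send_rows:
  deltas:
    - [[0.001, 0.001, 0], 0.2]
    - [[0.0007, 0, 0], 0.2]
    - [[0, 0, 0], 0]
    - [[0, 0, 0], 0]
    - [[0, 0, 0], 0]
    - [[0, 0, 0], 0]
    - [[0, 0, 0], 0]
    - [[0, 0, 0], 0]

```text
clock: 17.5
eef_pos: [0.5929, -0.0319, 0.2156]
ee_rot: [0.111, 0.994, -0.0, -0.0]
wrist_force: [1.2, -3.7, -3.4]
width: 0.0126
grasp_force: 58.8
```

Run:
```python
from h import *
from cell import ctrl
go(.5936,-.0318,.216)
p=np.array(ctrl.read_state()["eef_pos"][:2]);H=np.array([.633,.178]);a=np.array([.6419,-.0364])-H;b=p-H
th=np.arctan2(-(a[0]*b[1]-a[1]*b[0]),a@b);print("gate",th,350*np.sin(th),"radius change",np.linalg.norm(b)-np.linalg.norm(a))
if .2<th<.26: print(ctrl.close_job())
```

```text
t 17.5 pos [ 0.5929 -0.0319  0.2156] tooly deg 77.29 F [ 1.2 -3.7 -3.4] w 0.0126 g 58.83495263835293
delta tool [-0.0006  0.0003 -0.0004]
gate 0.23008612597659964 79.82148323054648 radius change -0.0008617871647340347
the job is handed in; nothing more can be done
None
```

The job is handed in at 17.5 s on the robot clock: the bar is shut against its stop, the bolt is lifted and drawn back to its stop (about 59 mm), and the gate is held about 80 mm open by the red knob (0.23 rad, worked out from the arm's motion). The ink can, tape roll and wrench were not touched.

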